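# Fit the bridge of a wagon turntable onto its splined spindle

### The arm

A 6-joint arm with a two-finger parallel gripper is mounted at the origin on the work surface; the furniture and walls round the work are solid. World frame = base frame: x ahead of the robot, y to its left, z up, the work surface at z = 0. Lengths are in mm, angles in rad, forces in N, time in s.
With the tool pointing down it reaches from about 400 to 925 mm from the base axis. Payload 12.5 kg.
Tool frame: the origin (TCP) lies at the centre of the arm's flange, where the gripper is bolted on; the fingertips stand 190 mm ahead of it and the grasp point (between the pads) lies env.grip_point_offset ahead of it (env.grip_point_offset is the distance from the TCP to the grasp point, in mm); z points along the fingers, x is the direction in which the jaws open and shut, and the axes are right-handed (so a half turn about z gives the same grasp; the last joint's range is limited). The gripper opens to 95 mm and grips with 3 to 60 N. Pads are 20 mm wide; open, the fingers measure 119 mm over their backs; the gripper's body (75 mm by 180 mm) begins 59 mm behind the grasp point.
Start: joints at [1.064, 0.491, 1.559, -0, 1.092, -0.106], TCP at [243.824, 575.478, 404.761] pointing down, gripper open.
Joint ranges: [-3.1, 3.1], [-0.84, 2.19], [0.05, 2.79], [-1.13, 4.28], [0.06, 2.93], [-2.69, 2.69]. Speed limits (rad/s): [2.22, 2.22, 2.79, 3.14, 3.14, 3.14].

### API

Orientations are given as [roll, pitch, yaw] about the fixed x, y, z axes, in that order (R = Rz(yaw) Ry(pitch) Rx(roll)).
In Python, from cell import state, read_camera, camera_model, job_done, env gives the robot as it stands.
- The arm moves only by the tool arm_command, never from a script. Its argument "steps" is a list of rows, each a list of 6 numbers: the shift along the tool's x, y, z in cm, then the turn, a rotation vector about the tool's x, y, z in degrees. In form: [[dx, dy, dz, rx, ry, rz], ...]. A call has 1 to 12 rows; each row is the pose to reach, as a shift and turn from the pose commanded when the call began, along the tool's axes at that moment; what a row does not reach only later rows make up. A row lasts 1/12 s, in which the tool goes at most 41.7 mm and 7.16 degrees, less where a joint would pass 70% of its speed; a pose out of reach is approached as far as the arm can. A call with a gripper value outside its range is refused whole. "jaw" is the finger opening in cm, from 0 to 9.51, set as the call begins (left out, the last holds). The fingers move at their own pace and stop on an object; the grip force is fixed at half the most. Time passes only in rows, so rows that repeat a pose let the fingers close. It gives the time, the measured TCP pose, the force and the opening at its end, in the units of the state.
- state(): the state, without advancing time (a new reading comes with each control period).
- read_camera(name): name is "scene" or "top"; returns the picture (420x560x3 uint8, red, green, blue); there is no depth.
- camera_model(name): a dict with "K" (3x3 intrinsics, pixels), "xyz" and "rotation" of the camera in the world. Camera axes: x right, y up, looking along -z (the intrinsics and any distortion apply to the point x, -y, -z); pixel columns grow to the right and rows downward; lengths in mm; the calibration is good to about 2 mm. A picture is of the moment at which its call begins. camera_model takes no time and is no camera call.
- job_done(): hands the job in, once; it reports no verdict.
The state is a dict: "t": time; "joints": joint angles; "qvel": joint speeds; "tau": joint torques, N m; "eef_pos": TCP position; "tcp_rot": TCP orientation; "ft_force": force on the tool from outside, world axes, zero at the start; "moment": the same for the moment, N m; "opening": opening from 0.0 (shut) to 1.0 (fully open).
Only numpy, scipy, OpenCV 4.12 (cv2) and the standard library are available. Lean on these libraries where they do the work, as an engineer would, in place of code of your own. Each camera call takes 0.05 s, during which the arm holds its last target. There are 200 camera calls.

### The job

Fit the loose turntable bridge onto the spindle in the round well: turn it until the splines mesh and it drops over them, then swing it round until its rails line up with the approach track. Press it down to the stop against the sprung brass collector ring and finish still gripping it and pressing, so that I can test the current pick-up; leave the wagon, paint jar, nail tin and film canister where they stand.

Things in the scene. Friction and masses are not known exactly. Their poses are not given: they have to be found in the camera images.
- bridge: loose turntable bridge, 57 mm wide (x), 160 long (y), 34 high, about 0.2 kg: two dark steel plate girders as its long sides, full height, outer faces 57 mm apart and flat within 25 mm of the middle (grasp there); between them a plank deck and two rails along y. Origin: centre of its underside, z up. The same either way round. It starts on a flat panel 7 mm above z = 0
- bridge_hub (a point): mouth of the hub under the bridge's middle, 2 mm above the underside, Hub 40 mm in diameter, 18 mm high, open right through: 18.4 mm bore between six inward lugs 3.7 mm wide; six spline slots, 60 degrees apart, out to 15 mm radius; one slot lies along the x axis. Resting unmeshed on the spline ends, the underside is at z = 33 mm; meshed, it slides 13 mm down, the last 6 on the spring
- turntable: fixed grey round well on a plywood base 216 mm across; pit of 180 mm inner diameter, floor at z = 12 mm, coping at z = 43 mm. Origin: centre of the underside (z = 0), on the spindle's axis, z up. Bridge fully home: its underside 20 mm above this origin. In line: bridge y axis parallel to this y axis, either way round; the meshed spindle turns with the bridge
- approach (a point): middle of the approach track at its far end, on rail top, at z = 46 mm, 232 mm from the spindle's axis along the turntable's -y axis. The roadbed, 74 mm wide, starts at the well's edge; its two rails run along y. Axes as the turntable's
- spindle_top (a point): centre of the upper ends of the steel spindle's six splines (4.2 mm wide, 27 mm across), at z = 35 mm; axes as the turntable's. A plain nose above it, 16 mm diameter, 4 mm high, then a 6 mm cone, enters the hub first. The splines, 60 degrees apart, stand at any angle, which is not reported: look, or feel for it. Drag of 0.15 N m holds the spindle still under light pressing (under 10 N)
- collector (a joint): how far the sprung brass collector ring round the spindle, 45 mm in diameter, is pressed down, m: 0 free (top at z = 28 mm), 0.006 at its stop. 1.5 N per mm, 9 N at the stop. The hub's lower face presses it; the bridge's weight alone presses it 1 to 2 mm
- log_wagon: grey log wagon, 44 x 110 x 40 mm, standing on the approach track; origin at the centre of its underside; leave it alone
- paint_jar: small paint jar with white lid, 35 mm diameter, 45 mm high, standing; origin at the centre of its underside; leave it alone
- nail_tin: brown flat tin, 64 x 98 x 28 mm; origin at the centre of its underside; leave it alone
- film_can: black film canister, 35 mm diameter, 54 mm high, standing; origin at the centre of its underside; leave it alone

How it is judged:
By the outcome, as a careful person would: the job done as asked, in the order asked, and still so for the second after the job is handed in, while the arm keeps its last pose, push and grip.
It also fails if it takes over 42 s, if anything falls off the work surface, if the arm or the gripper's body presses on something with over 40 N, if the wrist force passes 120 N, or if a joint passes its speed limit or range.

## Working session

There is one attempt and no reset: what is moved stays moved. The work goes in short steps, Python scripts to look and compute and a tool call to move; the robot and the scene stay as the last step left them, time stands still between calls to the robot, and variables do not carry over. Pictures are saved under pics/ and viewed, about 8 in all and at most 12, crops included, and the job is handed in when it is done.

Besides the shell and the picture viewer there is one more tool, called after "Request:" as name([rows], argument=value, ...), one row to a line, values as JSON. arm_command: Moves the arm, as the interface text tells. Its arguments: {"type":"object","properties":{"steps":{"type":"array"},"jaw":{"type":"number"}},"required":["steps"]}

```bash
mkdir -p pics; ls
python3 - <<'E'
from cell import *
import cv2
for n in("scene","top"):
    cv2.imwrite(f"pics/{n}0.png",cv2.cvtColor(read_camera(n),cv2.COLOR_RGB2BGR)); m=camera_model(n); print(n,m)
print(state(),env.grip_point_offset)
E
```

```text
pics
scene {'K': array([[536.12142931,   0.        , 284.32708667],
       [  0.        , 536.12142931, 206.50084165],
       [  0.        ,   0.        ,   1.        ]]), 'xyz': array([ -85.83310163, -754.75120332, 1069.51152766]), 'rotation': array([ 0.73025774,  0.00398942, -0.75575289])}
top {'K': array([[463.99785677,   0.        , 270.31279923],
       [  0.        , 463.99785677, 212.90067578],
       [  0.        ,   0.        ,   1.        ]]), 'xyz': array([ 445.24515049,  -85.94281359, 1327.52237004]), 'rotation': array([ 0.07692318,  0.0218509 , -1.59837931])}
{'t': 0.1, 'joints': array([ 1.06436827e+00,  4.91485684e-01,  1.55938578e+00,  1.80191605e-05,
        1.09166388e+00, -1.05639577e-01]), 'qvel': array([ 0.00027406, -0.00023094, -0.00164598, -0.00018393, -0.00014661,
        0.00072155]), 'tau': array([ 1.97779671e-03, -6.13618112e+01, -2.58608562e+01,  6.93897670e-02,
        4.70655947e-02, -5.11258918e-05]), 'eef_pos': array([243.82846294, 575.44828674, 404.22947579]), 'tcp_rot': array([-3.14147736e+00,  9.35752691e-04,  1.16999958e+00]), 'ft_force': array([-0.21180165, -0.03301357,  0.28933784]), 'moment': array([ 0.00195286, -0.04846497, -0.02215909]), 'opening': 1.000568670780589} 171.3
```

View pics/scene0.png

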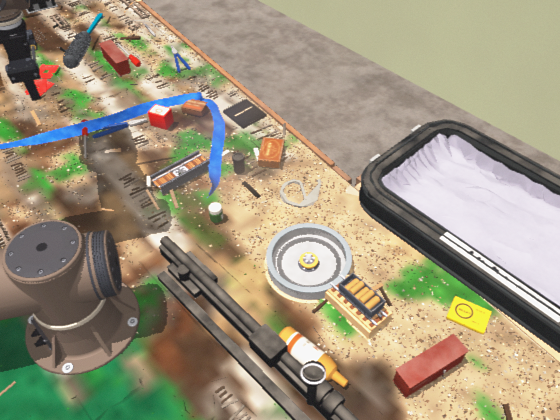

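View pics/top0.png

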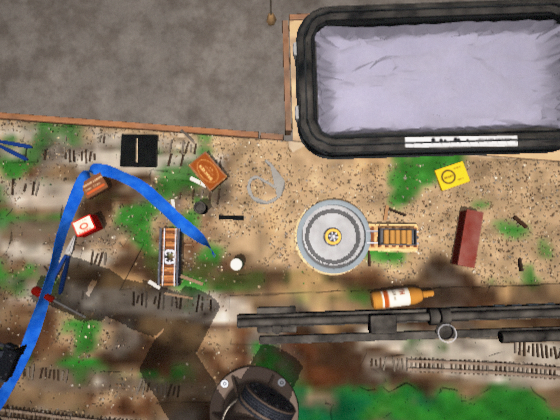

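The scene picture shows the bridge at about (178,170), the well at (309,261) and the wagon on the approach at (362,297). In the top picture the bridge is at (171,257), the well and spindle at (333,236), and the approach runs right to about (415,237). The jar (236,264), film can (201,208) and tin (209,172) stand near the bridge. I'll zoom in next.

```bash
cat > h.py <<'E'
import numpy as np, cv2
from scipy.spatial.transform import Rotation as R
from cell import *
def rays(n,px):
    m=camera_model(n); px=np.atleast_2d(np.array(px,float))
    d=np.c_[px,np.ones(len(px))]@np.linalg.inv(m["K"]).T*[1,-1,-1]
    return m["xyz"],d@R.from_euler("xyz",m["rotation"]).as_matrix().T
def onz(n,px,z):
    o,d=rays(n,px); return o+d*((z-o[2])/d[:,2:])
def proj(n,p):
    m=camera_model(n); c=(np.atleast_2d(p)-m["xyz"])@R.from_euler("xyz",m["rotation"]).as_matrix()*[1,-1,-1]
    q=c@m["K"].T; return q[:,:2]/q[:,2:]
def tri(p1,p2):
    (a,d),(b,e)=rays("scene",p1),rays("top",p2); out=[]
    for u,v in zip(d,e):
        s=np.linalg.lstsq(np.c_[u,-v],b-a,rcond=None)[0]; out.append((a+u*s[0]+b+v*s[1])/2)
    return np.array(out)
def bgr(n): return cv2.cvtColor(read_camera(n),cv2.COLOR_RGB2BGR)
def crop(im,x,y,w,h,s): return cv2.resize(im[y:y+h,x:x+w],None,fx=s,fy=s,interpolation=cv2.INTER_CUBIC)
E
python3 - <<'E'
from h import *
s,t=cv2.imread("pics/scene0.png"),cv2.imread("pics/top0.png")
a=np.hstack([crop(t,145,220,56,75,4),crop(t,290,195,130,75,4)]) # 224+520
b=np.hstack([crop(s,140,140,66,55,4),crop(s,260,215,120,55,4)])
a=a[:,:744];b=b[:,:744]
cv2.imwrite("pics/z.png",np.vstack([a,b])); print(a.shape,b.shape)
E
```

```text
(300, 744, 3) (220, 744, 3)
```

View pics/z.png

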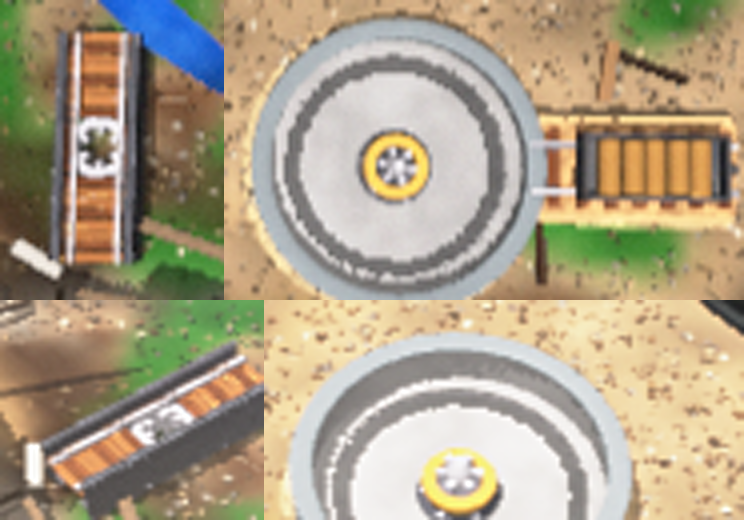

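The zoom shows the bridge hub at about (169.5,257) in the top view and (180.7,171) in the scene view. The yellow ring and splined spindle are at (333,236.5) and (309,260). Now the masks and rays.

```bash
cat > meas.py <<'E'
from h import *
def ell(mask):
    c=max(cv2.findContours(mask,cv2.RETR_EXTERNAL,cv2.CHAIN_APPROX_NONE)[0],key=len)
    return cv2.fitEllipse(cv2.convexHull(c))
def box(mask,x,y,w,h):
    o=np.zeros_like(mask); o[y:y+h,x:x+w]=mask[y:y+h,x:x+w]; return o
E
python3 - <<'E'
from meas import *
s,t=cv2.imread("pics/scene0.png"),cv2.imread("pics/top0.png")
hs,ht=[cv2.cvtColor(i,cv2.COLOR_BGR2HSV) for i in (s,t)]
ye=lambda h:cv2.inRange(h,(20,120,120),(35,255,255))
es,et=ell(box(ye(hs),290,240,40,40)),ell(box(ye(ht),318,222,30,30))
print("ring",es,et,"tri",tri([es[0]],[et[0]]),"z28",onz("scene",[es[0]],28),onz("top",[et[0]],28))
# coping (bluish grey)
bl=lambda h:cv2.inRange(h,(95,20,100),(115,90,235))
es,et=ell(box(bl(hs),255,215,105,90)),ell(box(bl(ht),290,190,85,95))
print("coping",es,et,"tri",tri([es[0]],[et[0]]),"z43",onz("scene",[es[0]],43),onz("top",[et[0]],43))
# bridge white
wh=lambda h,v:cv2.inRange(h,(0,0,v),(180,45,255))
m=box(wh(ht,170),155,225,23,62); ys,xs=np.nonzero(m); P=onz("top",np.c_[xs,ys],30)[:,:2]
c=P.mean(0); w,v=np.linalg.eigh(np.cov((P-c).T)); print("bridge white c",c,"px",xs.mean(),ys.mean(),"axis deg",np.degrees(np.arctan2(*v[::-1,1])),len(xs),w)
for z in(24,30,36): print(z,onz("top",[[169.3,257]],z),onz("scene",[[180.5,171]],z))
print("hub tri",tri([[180.5,171]],[[169.3,257]]))
m=box(wh(ht,165),369,215,14,40); print("approach rails px",np.argwhere(m)[:,::-1].tolist())
a=cv2.resize(t[222:252,318:348],None,fx=13,fy=13,interpolation=cv2.INTER_CUBIC);b=cv2.resize(s[245:275,294:324],None,fx=13,fy=13,interpolation=cv2.INTER_CUBIC)
cv2.imwrite("pics/sp.png",np.hstack([a,b]))
E
```

```text
ring ((308.3518371582031, 259.9922790527344), (14.081855773925781, 17.417789459228516), 97.1471176147461) ((332.5791015625, 236.06735229492188), (14.974784851074219, 15.383110046386719), 104.4358139038086) tri [[ 477.31476019 -233.78731334   21.1733503 ]] z28 [[ 474.57721949 -237.86601297   28.        ]] [[ 476.2698725  -232.26421449   28.        ]]Traceback (most recent call last):
  File "<stdin>", line 9, in <module>
  File "meas.py", line 4, in ell
    return cv2.fitEllipse(cv2.convexHull(c))
           ~~~~~~~~~~~~~~^^^^^^^^^^^^^^^^^^^
cv2.error: OpenCV(4.12.0) /io/opencv/modules/imgproc/src/shapedescr.cpp:361: error: (-201:Incorrect size of input array) There should be at least 5 points to fit the ellipse in function 'fitEllipseNoDirect'
```

Run:
```python
from meas import *
s,t=cv2.imread("pics/scene0.png"),cv2.imread("pics/top0.png")
hs,ht=[cv2.cvtColor(i,cv2.COLOR_BGR2HSV) for i in (s,t)]
print("coping sample hsv",ht[236,301],ht[205,333],hs[230,300])
bl=lambda h:cv2.inRange(h,(90,12,90),(125,110,235))
for b in (box(bl(hs),255,215,105,90),): pass
try:
    es,et=ell(box(bl(hs),255,215,105,90)),ell(box(bl(ht),290,190,85,95))
    print("coping",es,et,"tri",tri([es[0]],[et[0]]),"z43",onz("scene",[es[0]],43),onz("top",[et[0]],43))
except Exception as e: print(e)
wh=lambda h,v:cv2.inRange(h,(0,0,v),(180,45,255))
m=box(wh(ht,170),155,225,23,62); ys,xs=np.nonzero(m); P=onz("top",np.c_[xs,ys],30)[:,:2]
c=P.mean(0); w,v=np.linalg.eigh(np.cov((P-c).T)); print("bridge white c",c,"px",xs.mean(),ys.mean(),"axis deg",np.degrees(np.arctan2(*v[::-1,1])),len(xs),w)
for z in(24,30): print(z,onz("top",[[169.3,257]],z),onz("scene",[[180.5,171]],z))
print("hub tri",tri([[180.5,171]],[[169.3,257]]))
m=box(wh(ht,165),369,215,14,40); print("approach rails px",np.argwhere(m)[:,::-1].tolist())
f=lambda i,x,y:cv2.resize(i[y:y+30,x:x+30],None,fx=13,fy=13,interpolation=cv2.INTER_CUBIC)
cv2.imwrite("pics/sp.png",np.hstack([f(t,318,222),f(s,294,245)]))
```

```text
coping sample hsv [107  14 169] [  0   3 190] [ 15  11 136]
coping ((349.0, 293.0), (1.1349745988845825, 14.208674430847168), 131.5094757080078) ((333.1662902832031, 236.18450927734375), (71.93962097167969, 72.67976379394531), 121.13613891601562) tri [[ 512.11017578 -284.50918512 -104.39534885]] z43 [[ 468.11732576 -372.61536321   43.        ]] [[ 475.54359391 -232.17775676   43.        ]]
bridge white c [428.7139539  228.31751661] px 168.35897435897436 257.7264957264957 axis deg 170.90818014570877 234 [ 212.4383525  1627.38799761]
24 [[430.50704007 227.10084261  24.        ]] [[434.42835669 225.11430576  24.        ]]
30 [[430.57487831 225.65992991  30.        ]] [[431.44267105 219.49103629  30.        ]]
hub tri [[432.23815562 225.4663113   25.27861265]]
approach rails px [[369, 228], [369, 229], [369, 230], [370, 230], [371, 230], [372, 230], [373, 230], [374, 230], [375, 230], [376, 230], [369, 231], [370, 231], [371, 231], [372, 231], [373, 231], [374, 231], [375, 231], [376, 231], [377, 231], [369, 232], [369, 233], [369, 234], [369, 235], [370, 235], [369, 236], [370, 236], [369, 237], [370, 237], [369, 238], [370, 238], [369, 239], [369, 240], [369, 241], [369, 242], [370, 242], [371, 242], [372, 242], [373, 242], [374, 242], [375, 242], [376, 242], [377, 242], [369, 243], [370, 243], [371, 243], [372, 243], [373, 243], [374, 243], [375, 243], [376, 243], [377, 243], [369, 244], [369, 245]]
```

View pics/sp.png

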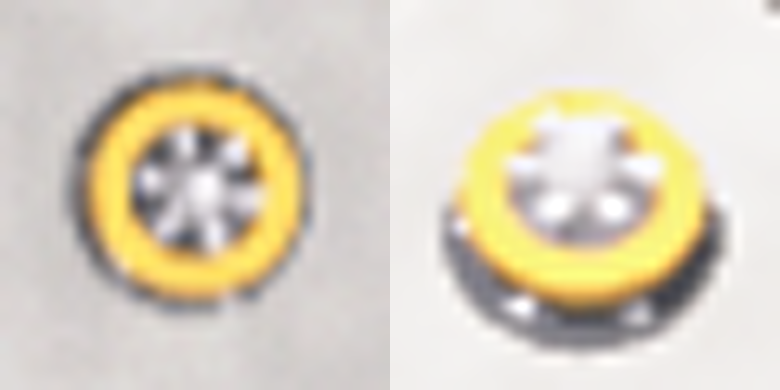

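Top crop: the six spline ends show about (201,188) with ends at (250,197), (237,150), (185,138), (155,180), (165,225) and (215,238). In the scene crop the ring surrounds the spindle. Next I fit the angles.

Run:
```python
from meas import *
t=cv2.imread("pics/top0.png"); ht=cv2.cvtColor(t,cv2.COLOR_BGR2HSV).astype(float)
def ridge(pts,vert):  # brightness*low-sat weighted centroid across, fit line
    return
def line(P,z):
    W=onz("top",P,z)[:,:2]; vx,vy,x,y=cv2.fitLine(W.astype(np.float32),cv2.DIST_HUBER,0,.01,.01).ravel(); return round(float(np.degrees(np.arctan2(vy,vx))),2),(x,y)
score=np.clip(ht[...,2]-110,0,None)*np.clip(80-ht[...,1],0,None)
def track(rows,c0,c1,hw=2.5,T=False):
    S=score.T if T else score; out=[]
    for i,r in enumerate(rows):
        c=c0+(c1-c0)*i/(len(rows)-1); xs=np.arange(int(c-hw+.5),int(c+hw+.5)+1); w=S[r,xs]
        if w.sum()>0: out.append(((w*xs).sum()/w.sum(),r))
    o=np.array(out); return o[:,::-1] if T else o
for z in (33,):
    L=track([*range(230,247),*range(266,283)],164.6,162.4); Rr=track([*range(230,247),*range(266,283)],175.6,174)
    print("bridge rails",line(L,z),line(Rr,z))
A=track(range(371,377),230.5,230.5,T=True);B=track(range(371,377),242.5,242.5,T=True)
print("appr rails",line(A,46),line(B,46))
# far end of roadbed edges: light wood vs ground ; wagon
sp=(np.array([(250,197),(237,150),(185,138),(155,180),(165,225),(215,238)])+.5)/13-.5+[318,222]
W=onz("top",sp,35)[:,:2]; d=W-W.mean(0); a=np.degrees(np.arctan2(d[:,1],d[:,0])); print("splines",W.mean(0),a,"mod60",(a-a[0]+30)%60-30+a[0]%60,np.linalg.norm(d,axis=1))
for e in ([333.17,236.18],43),([332.58,236.07],28): print(onz("top",[e[0]],e[1]))
cv2.imwrite("pics/ap.png",crop(t,360,205,70,60,8))
```

```text
bridge rails (-2.62, (np.float32(434.01093), np.float32(241.89894))) (-2.7, (np.float32(417.84265), np.float32(210.58144)))
appr rails (88.19, (np.float32(487.85678), np.float32(-342.96997))) (88.3, (np.float32(455.33823), np.float32(-341.51892)))
splines [ 476.25915253 -232.6826119 ] [-102.11229909  -45.1913987    15.76620994   78.53987334  133.821272
 -166.69841243] mod60 [17.88770091 14.8086013  15.76620994 18.53987334 13.821272   13.30158757] [10.55405507 11.18891938 11.18077468  9.96251044 11.07989143 11.03448076]
[[ 475.55572533 -232.18842954   43.        ]]
[[ 476.26242445 -232.26643456   28.        ]]
```

View pics/ap.png

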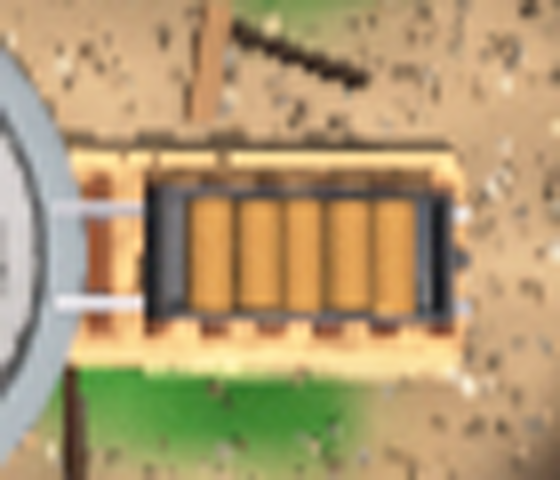

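The approach rails' near ends are at about (75,208) and (75,302) in the crop and their far ends at (462,213) and (462,307). That puts the approach axis near -92° in the world. The bridge's long axis is at -2.65° and the splines are near 15.7° (mod 60). Moving to hover above the bridge.

Request:
arm_command([
  [-25, 31, 13.4, 0, 0, -20.3],
  [-25, 31, 13.4, 0, 0, -20.3],
  [-25, 31, 13.4, 0, 0, -20.3],
  [-25, 31, 13.4, 0, 0, -20.3],
  [-25, 31, 13.4, 0, 0, -20.3],
  [-25, 31, 13.4, 0, 0, -20.3],
  [-25, 31, 13.4, 0, 0, -20.3],
  [-25, 31, 13.4, 0, 0, -20.3],
  [-25, 31, 13.4, 0, 0, -20.3],
  [-25, 31, 13.4, 0, 0, -20.3],
  [-25, 31, 13.4, 0, 0, -20.3],
  [-25, 31, 13.4, 0, 0, -20.3],
], jaw=9.5)

```text
t: 1.1
eef_pos: [432.6, 222.6, 269.9]
tcp_rot: [-3.14, 0.001, 1.52]
ft_force: [0.3, 0.3, 0.2]
opening: 1.0
```

```bash
cat > go.py <<'E'
import sys
from h import *
# go.py x y z yawdeg -> row deltas (cm,deg) from measured pose, assuming commanded = measured
x,y,z,w=map(float,sys.argv[1:5]); s=state(); r=R.from_euler("xyz",s["tcp_rot"])
d=r.inv().apply(np.array([x,y,z])-s["eef_pos"])/10
q=(r.inv()*R.from_euler("xyz",[np.pi,0,np.radians(w)])).as_rotvec(degrees=True)
print("t",s["t"],"pos",s["eef_pos"].round(1),"rot",np.degrees(s["tcp_rot"]).round(2),"F",s["ft_force"].round(1),"M",s["moment"].round(2),"op",round(s["opening"]*95.1,1)); print("row",d.round(2),q.round(2))
E
python3 - <<'E'
from h import *
cv2.imwrite("pics/hov.png",np.vstack([crop(bgr("scene"),120,100,130,100,5)[:300],crop(bgr("top"),120,210,130,100,5)[:300]]))
E
python3 go.py 431.5 224.5 200 87.35
```

```text
t 1.2 pos [431.6 224.7 270.8] rot [-1.7999e+02 -1.0000e-02  8.7310e+01] F [ 0.2  0.5 -0.4] M [0.03 0.02 0.02] op 95.0
row [-0.02 -0.01  7.08] [-0.01 -0.01 -0.04]
```

View pics/hov.png

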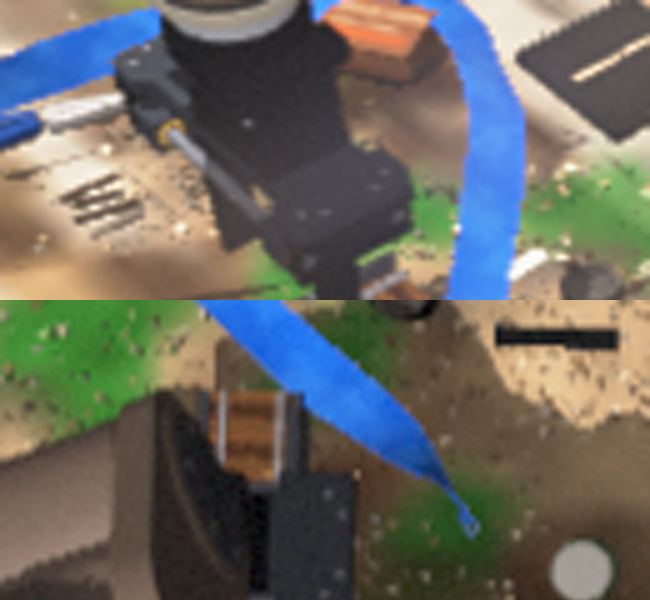

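The gripper stands over the bridge as planned and the jar is well clear. Descending.

Request:
arm_command([
  [0, 0, 4, 0, 0, 0],
  [0, 0, 6, 0, 0, 0],
  [0, 0, 6.6, 0, 0, 0],
  [0, 0, 7, 0, 0, 0],
  [0, 0, 7, 0, 0, 0],
])

```text
t: 1.62
eef_pos: [431.5, 225.3, 201.0]
tcp_rot: [3.142, -0.0, 1.526]
ft_force: [-0.5, -0.2, -0.3]
opening: 1.003
```

Request:
arm_command([
  [0, 0, 0, 0, 0, 0],
  [0, 0, 0, 0, 0, 0],
  [0, 0, 0, 0, 0, 0],
  [0, 0, 0, 0, 0, 0],
  [0, 0, 0, 0, 0, 0],
  [0, 0, 0, 0, 0, 0],
], jaw=4.5)

```text
t: 2.12
eef_pos: [431.8, 224.3, 201.0]
tcp_rot: [3.141, -0.0, 1.524]
ft_force: [0.2, -0.6, -0.3]
opening: 0.635
```

```bash
python3 go.py 431.5 224.5 240 87.35
python3 - <<'E'
from h import *
cv2.imwrite("pics/g_s.png",bgr("scene"));cv2.imwrite("pics/g_t.png",bgr("top"))
E
```

```text
t 2.1167 pos [431.8 224.3 201. ] rot [ 1.7997e+02 -2.0000e-02  8.7330e+01] F [ 0.2 -0.6 -0.3] M [-0.02  0.01 -0.01] op 60.4
row [ 0.02 -0.03 -3.9 ] [ 0.03 -0.02 -0.02]
```

Request:
arm_command([
  [0, 0, 0, 0, 0, 0],
  [0, 0, 0, 0, 0, 0],
  [0, 0, 0, 0, 0, 0],
  [0, 0, 0, 0, 0, 0],
])

```text
t: 2.55
eef_pos: [431.8, 224.3, 200.9]
tcp_rot: [3.141, -0.0, 1.524]
ft_force: [0.0, 0.1, 6.0]
opening: 0.597
```

Request:
arm_command([
  [0, 0, -2, 0, 0, 0],
  [0, 0, -5, 0, 0, 0],
  [0, 0, -8, 0, 0, 0],
  [0, 0, -10, 0, 0, 0],
  [0, 0, -10, 0, 0, 0],
  [0, 0, -10, 0, 0, 0],
])

```text
t: 3.05
eef_pos: [431.6, 224.3, 301.0]
tcp_rot: [3.14, -0.001, 1.524]
ft_force: [-0.1, -0.2, -2.1]
opening: 0.598
```

```bash
python3 go.py 475.5 -235 300 15.7
```

```text
t 3.05 pos [431.6 224.3 301. ] rot [ 1.7992e+02 -4.0000e-02  8.7340e+01] F [-0.1 -0.2 -2.1] M [ 0.03  0.04 -0.02] op 56.9
row [-45.68   6.52   0.08] [ 5.000e-02 -8.000e-02  7.164e+01]
```

Request:
arm_command([
  [-45.7, 6.5, 0, 0, 0, 71.6],
  [-45.7, 6.5, 0, 0, 0, 71.6],
  [-45.7, 6.5, 0, 0, 0, 71.6],
  [-45.7, 6.5, 0, 0, 0, 71.6],
  [-45.7, 6.5, 0, 0, 0, 71.6],
  [-45.7, 6.5, 0, 0, 0, 71.6],
  [-45.7, 6.5, 0, 0, 0, 71.6],
  [-45.7, 6.5, 0, 0, 0, 71.6],
  [-45.7, 6.5, 0, 0, 0, 71.6],
  [-45.7, 6.5, 0, 0, 0, 71.6],
  [-45.7, 6.5, 0, 0, 0, 71.6],
  [-45.7, 6.5, 0, 0, 0, 71.6],
])

```text
t: 4.05
eef_pos: [475.7, -240.8, 298.7]
tcp_rot: [3.141, 0.0, 0.27]
ft_force: [-0.8, 0.7, -2.3]
opening: 0.597
```

Request:
arm_command([
  [0, 0, 0, 0, 0, 0],
  [0, 0, 0, 0, 0, 0],
  [0, 0, 0, 0, 0, 0],
])

```text
t: 4.3
eef_pos: [475.2, -234.1, 299.6]
tcp_rot: [-3.14, 0.001, 0.276]
ft_force: [0.1, 0.4, -1.4]
opening: 0.595
```

```bash
python3 go.py 475.5 -235 240 15.7
python3 - <<'E'
from h import *
s,t=bgr("scene"),bgr("top")
cv2.imwrite("pics/w_s.png",s);cv2.imwrite("pics/w_t.png",t)
a=cv2.imread("pics/g_t.png")
cv2.imwrite("pics/w.png",np.hstack([crop(s,240,160,130,150,3),crop(t,270,170,130,150,3)]))
E
```

```text
t 4.3 pos [ 475.2 -234.1  299.6] rot [-1.7989e+02  8.0000e-02  1.5790e+01] F [ 0.1  0.4 -1.4] M [-0.1   0.08 -0.02] op 56.6
row [0.01 0.11 5.96] [-0.11  0.08  0.09]
```

View pics/w.png

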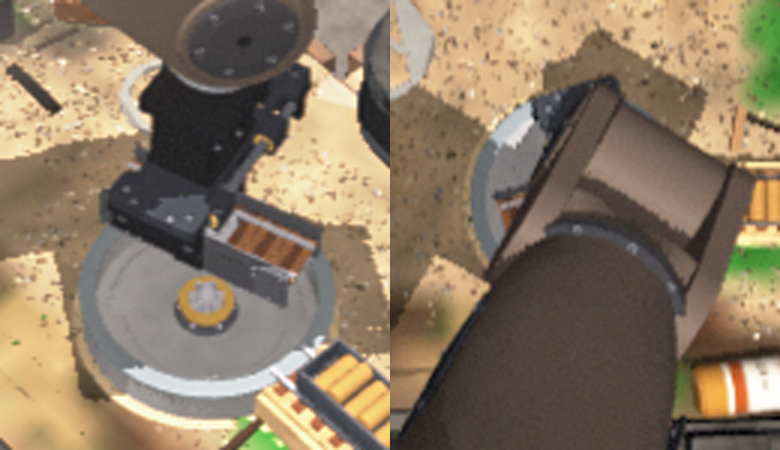

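The bridge is held level over the well, with the ring and spindle visible at (207,300) in the scene half of the crop. Lowering to just above the nose, then slowly onto it.

Request:
arm_command([
  [0, 0.1, 3, 0, 0, 0],
  [0, 0.1, 5, 0, 0, 0],
  [0, 0.1, 6, 0, 0, 0],
  [0, 0.1, 6, 0, 0, 0],
  [0, 0.1, 6, 0, 0, 0],
])

```text
t: 4.82
eef_pos: [475.9, -235.7, 240.9]
tcp_rot: [-3.141, 0.0, 0.276]
ft_force: [0.3, 0.2, -1.8]
opening: 0.6
```

Request:
arm_command([
  [0, 0, 0.2, 0, 0, 0],
  [0, 0, 0.4, 0, 0, 0],
  [0, 0, 0.6, 0, 0, 0],
  [0, 0, 0.8, 0, 0, 0],
  [0, 0, 0.9, 0, 0, 0],
  [0, 0, 0.9, 0, 0, 0],
])

```text
t: 5.32
eef_pos: [475.7, -236.1, 231.7]
tcp_rot: [-3.141, -0.0, 0.275]
ft_force: [0.7, -0.0, -1.4]
opening: 0.599
```

```bash
python3 go.py 475.4 -235 227 15.7
```

```text
t 5.3167 pos [ 475.7 -236.1  231.7] rot [-1.7999e+02 -1.0000e-02  1.5730e+01] F [ 0.7 -0.  -1.4] M [0.07 0.   0.02] op 57.0
row [ 0.   -0.12  0.47] [-0.01 -0.01  0.03]
```

Request:
arm_command([
  [0, -0.05, 0.1, 0, 0, 0],
  [0, -0.05, 0.2, 0, 0, 0],
  [0, -0.05, 0.3, 0, 0, 0],
  [0, -0.05, 0.4, 0, 0, 0],
  [0, -0.05, 0.5, 0, 0, 0],
  [0, -0.05, 0.5, 0, 0, 0],
])

```text
t: 5.82
eef_pos: [475.7, -235.2, 226.6]
tcp_rot: [-3.141, -0.0, 0.275]
ft_force: [3.7, 5.2, -0.1]
opening: 0.597
```

```bash
python3 go.py 475.4 -235 224 15.7
```

```text
t 5.8167 pos [ 475.7 -235.2  226.6] rot [-1.7997e+02 -2.0000e-02  1.5730e+01] F [ 3.7  5.2 -0.1] M [ 1.02 -0.52  0.  ] op 56.8
row [-0.02 -0.03  0.26] [-0.03 -0.02  0.03]
```

Request:
arm_command([
  [0.05, -0.04, 0, 0, 0, 0],
  [0.09, -0.08, 0.05, 0, 0, 0],
  [0.09, -0.08, 0.1, 0, 0, 0],
  [0.09, -0.08, 0.1, 0, 0, 0],
])

```text
t: 6.15
eef_pos: [476.1, -234.7, 225.5]
tcp_rot: [-3.141, 0.0, 0.275]
ft_force: [0.2, 0.0, -1.1]
opening: 0.594
```

```bash
python3 go.py 475.4 -235 224 15.7
```

```text
t 6.15 pos [ 476.1 -234.7  225.5] rot [-1.7999e+02  1.0000e-02  1.5740e+01] F [ 0.2  0.  -1.1] M [ 0.08 -0.04  0.06] op 56.5
row [-0.08  0.01  0.15] [-0.01  0.01  0.04]
```

Request:
arm_command([
  [0, 0, 0.1, 0, 0, 0],
  [0, 0, 0.2, 0, 0, 0],
  [0, 0, 0.3, 0, 0, 0],
  [0, 0, 0.4, 0, 0, 0],
  [0, 0, 0.4, 0, 0, 0],
])

```text
t: 6.57
eef_pos: [476.2, -234.6, 221.5]
tcp_rot: [-3.141, 0.0, 0.275]
ft_force: [0.9, 1.0, -3.0]
opening: 0.597
```

```bash
python3 go.py 475.4 -235 224 -2
```

```text
t 6.5667 pos [ 476.2 -234.6  221.5] rot [-1.7999e+02  1.0000e-02  1.5730e+01] F [ 0.9  1.  -3. ] M [0.08 0.02 0.06] op 56.7
row [-0.08  0.01 -0.25] [-1.000e-02  1.000e-02  1.773e+01]
```

Meshed without searching: the underside is at about 27.5 mm with almost no force. Before the swing I'll refine the approach direction over its full length.

Run:
```python
from h import *
t=cv2.imread("pics/top0.png")
f=lambda x,y:[(x+.5)/8-.5+360,(y+.5)/8-.5+205]
P=onz("top",[f(75,208),f(75,302),f(462,213),f(462,307)],46)[:,:2]
an=lambda d:np.degrees(np.arctan2(d[1],d[0]))
print("rails",an(P[0]-P[2]),an(P[1]-P[3]),"spindle->far",an(np.array([476.1,-232.4])-(P[2]+P[3])/2),"gauge",P[0]-P[1],P[2]-P[3])
# roadbed edges: wood (light yellow) mask upper/lower boundary per column
h=cv2.cvtColor(t,cv2.COLOR_BGR2HSV); g=cv2.cvtColor(t,cv2.COLOR_BGR2GRAY)
for n in("top0","scene0"): 
    im=cv2.imread(f"pics/{n}.png"); 
# rail ridge row centroids at near and far columns
sc=np.clip(h[...,2].astype(float)-110,0,None)*np.clip(80-h[...,1].astype(float),0,None)
for c in (370,372,374,376,416,417,418):
    o=[]
    for r0 in (230.6,242.4) if c<400 else (231.3,243):
        r=np.arange(int(r0)-2,int(r0)+4); w=sc[r,c]; o.append((w*r).sum()/max(w.sum(),1))
    print(c,np.round(o,2),h[230:234,c].tolist() if c>400 else "")
```

```text
rails 87.62727117918507 87.66035849363445 spindle->far 87.62906484409591 gauge [32.22256829 -1.41368361] [32.1359453  -1.66494734]
370 [230.98 242.04] 
372 [230.6 242.4] 
374 [230.56 242.4 ] 
376 [230.53 242.4 ] 
416 [231.42 242.65] [[10, 51, 131], [175, 11, 141], [9, 34, 144], [13, 72, 141]]
417 [231.37 242.89] [[14, 96, 213], [0, 9, 230], [15, 39, 233], [15, 113, 232]]
418 [231.31 243.05] [[14, 87, 205], [16, 37, 229], [15, 60, 225], [15, 106, 206]]
```

Request:
arm_command([
  [0, 0, 0, 0, 0, 3],
  [0, 0, 0, 0, 0, 6],
  [0, 0, 0, 0, 0, 9],
  [0, 0, 0, 0, 0, 12],
  [0, 0, 0, 0, 0, 14],
  [0, 0, 0, 0, 0, 16],
  [0, 0, 0, 0, 0, 17.5],
  [0, 0, 0, 0, 0, 17.5],
  [0, 0, 0, 0, 0, 17.5],
])

```text
t: 7.32
eef_pos: [476.2, -234.1, 221.5]
tcp_rot: [-3.141, 0.001, -0.031]
ft_force: [2.3, 5.9, -3.6]
opening: 0.599
```

```bash
python3 go.py 475.4 -235 224 -2;  python3 - <<'E'
from h import *
s,t=bgr("scene"),bgr("top"); cv2.imwrite("pics/a_s.png",s);cv2.imwrite("pics/a_t.png",t)
cv2.imwrite("pics/a.png",np.hstack([crop(s,250,190,150,150,5)[:600,:500],crop(t,340,205,75,150,4)[:600]]))
E
```

```text
t 7.3167 pos [ 476.2 -234.1  221.5] rot [-1.7994e+02  3.0000e-02 -1.7600e+00] F [ 2.3  5.9 -3.6] M [ 1.03 -0.3   0.12] op 56.9
row [-0.08  0.09 -0.25] [-0.06  0.03  0.24]
```

View pics/a.png

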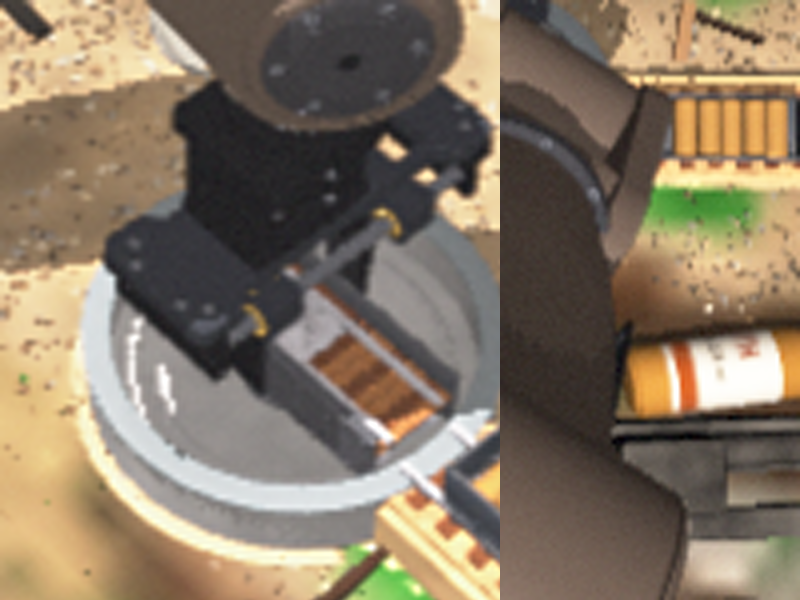

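In the scene view the bridge rails run nearly in line with the approach rails. The spindle drag is felt (Mz 0.12 N m), so it is meshed and turning along. The approach axis measures 87.63° by three estimates, so the target tool yaw is -2.37°. I'll trim the yaw and relieve the side force.

Request:
arm_command([
  [0.03, -0.04, 0, 0, 0, 0.3],
  [0.03, -0.08, 0, 0, 0, 0.6],
  [0.03, -0.08, 0, 0, 0, 0.6],
  [0.03, -0.08, 0, 0, 0, 0.6],
])

```text
t: 7.75
eef_pos: [476.4, -233.7, 221.5]
tcp_rot: [-3.141, 0.001, -0.041]
ft_force: [1.0, 2.2, -4.0]
opening: 0.597
```

```bash
python3 go.py 476.2 -233.5 214 -2.37
```

```text
t 7.75 pos [ 476.4 -233.7  221.5] rot [-1.7997e+02  3.0000e-02 -2.3600e+00] F [ 1.   2.2 -4. ] M [0.42 0.05 0.15] op 56.8
row [-0.02 -0.02  0.75] [-0.03  0.03  0.01]
```

Request:
arm_command([
  [0.01, -0.03, 0.1, 0, 0, 0],
  [0.01, -0.03, 0.2, 0, 0, 0],
  [0.01, -0.03, 0.3, 0, 0, 0],
  [0.01, -0.03, 0.4, 0, 0, 0],
  [0.01, -0.03, 0.5, 0, 0, 0],
  [0.01, -0.03, 0.6, 0, 0, 0],
  [0.01, -0.03, 0.65, 0, 0, 0],
  [0.01, -0.03, 0.65, 0, 0, 0],
])

```text
t: 8.42
eef_pos: [476.5, -233.5, 215.9]
tcp_rot: [3.141, -0.0, -0.041]
ft_force: [-3.1, 3.2, 9.8]
opening: 0.599
```

```bash
python3 go.py 476.2 -233.5 214 -2.37
```

```text
t 8.4167 pos [ 476.5 -233.5  215.9] rot [ 1.7999e+02 -2.0000e-02 -2.3600e+00] F [-3.1  3.2  9.8] M [0.64 0.71 0.22] op 56.9
row [-0.03  0.    0.19] [ 0.01 -0.02  0.01]
```

Request:
arm_command([
  [-0.03, -0.03, 0.05, 0, 0, 0],
  [-0.03, -0.03, 0.1, 0, 0, 0],
  [-0.03, -0.03, 0.15, 0, 0, 0],
  [-0.03, -0.03, 0.15, 0, 0, 0],
  [-0.03, -0.03, 0.15, 0, 0, 0],
])

```text
t: 8.83
eef_pos: [476.4, -233.4, 214.7]
tcp_rot: [3.141, -0.001, -0.041]
ft_force: [-3.8, 2.2, 12.9]
opening: 0.598
```

```bash
python3 go.py 476.2 -233.5 214 -2.37
```

```text
t 8.8333 pos [ 476.4 -233.4  214.7] rot [ 1.7996e+02 -6.0000e-02 -2.3600e+00] F [-3.8  2.2 12.9] M [0.41 0.71 0.19] op 56.9
row [-0.01  0.01  0.07] [ 0.04 -0.06  0.01]
```

Request:
arm_command([
  [-0.03, -0.02, 0.05, 0, 0, 0],
  [-0.03, -0.02, 0.1, 0, 0, 0],
  [-0.03, -0.02, 0.15, 0, 0, 0],
  [-0.03, -0.02, 0.15, 0, 0, 0],
  [-0.03, -0.02, 0.15, 0, 0, 0],
])

```text
t: 9.25
eef_pos: [476.2, -233.3, 213.8]
tcp_rot: [3.14, -0.002, -0.041]
ft_force: [-4.4, 2.8, 20.5]
opening: 0.598
```

```bash
python3 go.py 476.2 -233.5 214 -2.37
```

```text
t 9.25 pos [ 476.2 -233.3  213.8] rot [ 1.7992e+02 -1.2000e-01 -2.3600e+00] F [-4.4  2.8 20.5] M [0.52 0.92 0.14] op 56.9
row [ 0.    0.02 -0.02] [ 0.08 -0.12  0.01]
```

The force jumped as the TCP reached 213.8, where the stop was expected (214). Holding a moment, then looking.

Request:
arm_command([
  [-0.02, -0.02, 0.02, 0, 0, 0],
  [-0.02, -0.02, 0.02, 0, 0, 0],
  [-0.02, -0.02, 0.02, 0, 0, 0],
  [-0.02, -0.02, 0.02, 0, 0, 0],
  [-0.02, -0.02, 0.02, 0, 0, 0],
  [-0.02, -0.02, 0.02, 0, 0, 0],
])

```text
t: 9.75
eef_pos: [476.1, -233.2, 213.8]
tcp_rot: [3.14, -0.003, -0.041]
ft_force: [-4.1, 1.9, 21.9]
opening: 0.598
```

```bash
python3 go.py 476.2 -233.5 214 -2.37;  python3 - <<'E'
from h import *
s=bgr("scene"); cv2.imwrite("pics/f_s.png",s)
im=crop(s,290,225,80,80,10)[:600]
# predicted rails of the approach line at z=46 through the spindle, +-16 mm
cv2.imwrite("pics/f.png",im[:600,:800])
E
```

```text
t 9.75 pos [ 476.1 -233.2  213.8] rot [ 1.799e+02 -1.500e-01 -2.350e+00] F [-4.1  1.9 21.9] M [0.37 0.96 0.11] op 56.9
row [ 0.01  0.03 -0.01] [ 0.1  -0.15  0.02]
```

View pics/f.png

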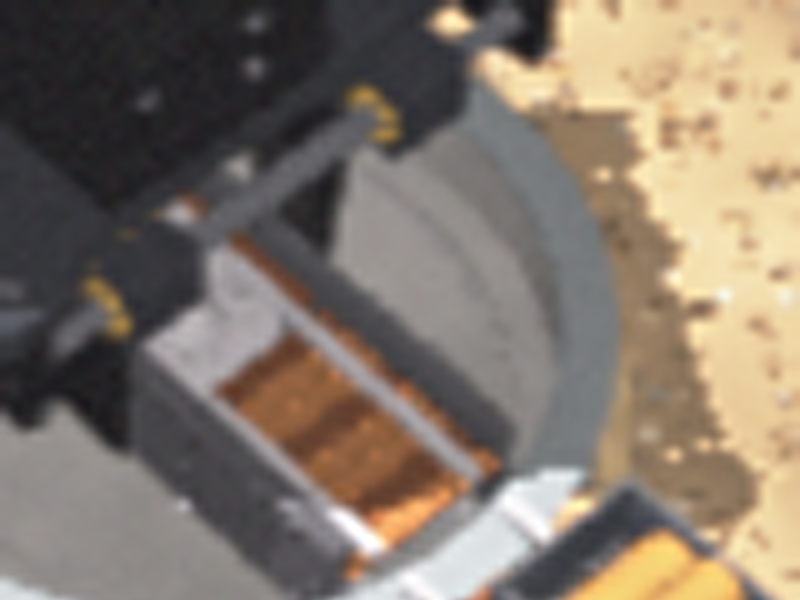

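The bridge's right rail runs from (290,310) to (480,470) in the crop and continues to the approach rail at (505,500) to (545,535). The left rail runs (340,515) to (380,548), then the approach rail from (405,572). They line up within about half a source pixel. A numerical check on both directions follows.

Run:
```python
from h import *
s=cv2.imread("pics/f_s.png"); h=cv2.cvtColor(s,cv2.COLOR_BGR2HSV).astype(float)
sc=np.clip(75-h[...,1],0,None)*np.clip(h[...,2]-90,0,None)
f=lambda x,y:np.array([(x+.5)/10-.5+290,(y+.5)/10-.5+225])
from scipy.ndimage import map_coordinates as mc
def rail(a,b,n=40):
    a,b=f(*a),f(*b); u=(b-a)/np.linalg.norm(b-a); v=np.array([-u[1],u[0]]); k=np.linspace(-1.8,1.8,25); out=[]
    for t in np.linspace(0,1,n):
        p=a+(b-a)*t; q=p+k[:,None]*v; w=mc(sc,[q[:,1],q[:,0]],order=1); w=np.clip(w-np.percentile(w,30),0,None)
        if w.sum()>0: out.append(p+v*(w*k).sum()/w.sum())
    W=onz("scene",out,46)[:,:2]; l=cv2.fitLine(W.astype(np.float32),cv2.DIST_HUBER,0,.01,.01).ravel()
    ang=np.degrees(np.arctan2(l[1],l[0]))%180; c=W.mean(0); a0=np.radians(87.63)
    print("ang %.2f"%ang,"centre",c.round(1),"lateral off vs 87.63 axis %.2f"%((c-[476,-235])@[np.sin(a0),-np.cos(a0)]))
rail((310,328),(465,458)); rail((510,503),(545,533)); rail((345,518),(375,545)); rail((408,574),(432,595))
```

```text
ang 87.57 centre [ 489.9 -286.8] lateral off vs 87.63 axis 16.03
ang 87.22 centre [ 489.5 -332.9] lateral off vs 87.63 axis 17.52
ang 88.86 centre [ 457.3 -309.3] lateral off vs 87.63 axis -15.57
ang 95.87 centre [ 457.6 -328.6] lateral off vs 87.63 axis -14.54
```

Request:
arm_command([
  [-0.03, -0.01, 0.05, 0, 0, 0],
  [-0.03, -0.01, 0.05, 0, 0, 0],
  [-0.03, -0.01, 0.05, 0, 0, 0],
  [-0.03, -0.01, 0.05, 0, 0, 0],
  [-0.03, -0.01, 0.05, 0, 0, 0],
  [-0.03, -0.01, 0.05, 0, 0, 0],
])

```text
t: 10.3
eef_pos: [475.9, -233.1, 213.8]
tcp_rot: [3.139, -0.003, -0.041]
ft_force: [-5.2, 3.2, 29.4]
opening: 0.599
```

```bash
python3 go.py 476.2 -233.5 214 -2.37
```

```text
t 10.3 pos [ 475.9 -233.1  213.8] rot [179.88  -0.2   -2.35] F [-5.2  3.2 29.4] M [0.47 0.99 0.17] op 56.9
row [ 0.03  0.04 -0.02] [ 0.12 -0.2   0.02]
```

Request:
arm_command([
  [0, 0, -0.03, 0, 0, 0],
  [0, 0, -0.03, 0, 0, 0],
  [0, 0, -0.03, 0, 0, 0],
  [0, 0, -0.03, 0, 0, 0],
  [0, 0, -0.03, 0, 0, 0],
  [0, 0, -0.03, 0, 0, 0],
  [0, 0, -0.03, 0, 0, 0],
  [0, 0, -0.03, 0, 0, 0],
])

```text
t: 10.97
eef_pos: [475.9, -233.1, 213.8]
tcp_rot: [3.14, -0.003, -0.041]
ft_force: [-3.9, 1.7, 23.4]
opening: 0.601
```

```bash
python3 go.py 476.2 -233.5 214 -2.37; python3 -c "
from cell import *
s=state(); f=s['ft_force'][2]
print(job_done() if s['eef_pos'][2]<214.0 and 17<f<32 else ('not handed in',f))"
```

```text
t 10.9667 pos [ 475.9 -233.1  213.8] rot [179.88  -0.19  -2.36] F [-3.9  1.7 23.4] M [0.43 0.85 0.16] op 57.2
row [ 0.03  0.04 -0.02] [ 0.12 -0.19  0.01]
the job is handed in; nothing more can be done
None
```

The bridge is on the spindle, turned in line with the approach track, and pressed to the stop. I handed in at about 11 s with it still gripped and pressed at about 23 N.

- **Meshing:** I read the spline angle from the top picture and the bridge dropped on with no searching. When I swung it, I felt about 0.12–0.15 N m, which matches the spindle drag, so the spindle turned with it.
- **Stop:** the tool stopped at a height of 213.8 mm, against about 214 mm expected. It stayed there between 20 and 29 N, so it is a hard stop and the pads are not slipping. I could not read the collector's travel directly.
- **Alignment:** the approach measured 87.63° in the top view and the bridge stands at 87.64° by the arm. In the scene view its longer visible rail gave 87.57°.
- **Checks that disagreed:**
  - The scene view put the bridge rails about 1 to 1.5 mm to one side of the approach rails. I judged this to be rail height and pixel blur, but it could mean an angle error of up to about 1°.
  - The short left rail stubs gave angles too noisy to use (88.9° on the bridge, 95.9° on the approach).
  - A side force of about 4 N remained at the end.
- **Other things:** the arm stayed clear of the wagon, jar, tin and canister. I did not measure their positions again afterwards.

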